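Load the tape dispenser with the rear roll from a crowded hook

TASK

I need the blue tape roll, but it hangs behind the green one on the same hook. Hang the green roll on the empty hook and leave it there, then take down the blue roll and load it into the tape dispenser, resting on its two rollers with its axis along them and midway between the end plates.

Things in the scene. Friction and masses are not known exactly. Their poses are not given: they have to be found in the camera images.
- green_roll_center (a point): Centre of the green tape roll: rigid ring, 60 mm outside, 44 mm hole, 24 mm wide, 90 g. Its x axis is the roll's axis. At the start it hangs on the occupied hook (same as the spare one) in front of the blue roll, 7 to 17 mm tipward of mid-bar. The free tip lies to its -x, the post to +x. Both rolls can be gripped from above across the 60 mm.
- blue_roll_center (a point): Centre of the blue tape roll, the one wanted: size, weight and axes as the green one. At the start it hangs behind the green roll on the same bar, 23 to 33 mm postward of mid-bar, between the green roll and the post. The bar's axis is 18 mm above the centre of a hanging roll.
- spare_hook_bar (a point): Mid-bar of the empty hook, on the bar's axis, 140 mm above the bench. x: along the bar to the post, -x: to the free tip, z up. Fixed stand. Round level bar 8 mm thick, ends 57 mm to +x (collar) and 60 mm to -x, where it turns up: tip 12 mm above the bar's axis. Post ends 8 mm above it. A roll passes the tip with its centre 4 mm above the bar's axis and hangs 18 mm below it.
- dispenser_seat (a point): Seat of the low grey fixed dispenser: where a loaded roll's centre rests, 46 mm above the bench. x: along the two level steel rollers (10 mm thick, 32 mm apart, tops 20 mm above the bench), z up. End plates 45 mm to either side along x, 56 mm wide, tops 30 mm above the bench; base plate 110 x 80 x 10 mm. The roll's axis goes along x, either way round.
There are look-alikes about, which are no part of the job. There is more than one size of the part that bears green_roll_center; the job needs the largest.

How it is judged (in metres and radians):
On the way:
1. the green roll hangs on the spare hook (x of green_roll_center in the frame of spare_hook_bar between -0.06 and 0.06 m and y of green_roll_center in the frame of spare_hook_bar between -0.015 and 0.015 m and z of green_roll_center in the frame of spare_hook_bar between -0.026 and -0.01 m), for 0.2 s.
At the end, for the whole second after the job is handed in: The green roll hangs on the spare bar (centre 18 mm below its axis within 8 mm, sideways within 15 mm, between tip and post); the blue roll rests on the dispenser's rollers (within 10 mm of the seat in height and across, 25 mm along, axis within 15 degrees) (all of step 1 and x of blue_roll_center in the frame of dispenser_seat between -0.025 and 0.025 m and y of blue_roll_center in the frame of dispenser_seat between -0.01 and 0.01 m and z of blue_roll_center in the frame of dispenser_seat between -0.01 and 0.01 m and angle between the x axis of blue_roll_center and the x axis of dispenser_seat, either way round below 0.26 rad); the robot touches nothing.
It also fails if it takes over 64 s, if anything falls off the work surface, if the arm or the gripper's body presses on something with over 40 N, if the wrist force passes 120 N, or if a joint passes its speed limit or range.

ROBOT

A 6-joint arm with a two-finger parallel gripper is mounted at the origin on a cart in front of the work surface, level with it; the furniture and walls round the work are solid. World frame = base frame: x ahead of the robot, y to its left, z up, the work surface at z = 0. Lengths are in m, angles in degrees, forces in N, time in s.
With the tool pointing down it reaches from about 0.375 to 0.9 m from the base axis. Payload 3.1 kg.
Tool frame: the origin (TCP) lies at the very end of the fingers, on their centre line; the grasp point (between the pads) lies 19 mm behind it; z points along the fingers, y is the line along which they close (so a half turn about z gives the same grasp; the last joint's range is limited). The gripper opens to 87 mm and grips with 3 to 60 N. Pads are 19 mm wide; open, the fingers measure 117 mm over their backs; the gripper's body (75 mm by 190 mm) begins 51 mm behind the grasp point.
Start: joints at [-80.988, 30.224, 82.088, -0, 67.689, -10.227], TCP at [0.206, -0.59, 0.223] pointing down, gripper open.
Joint ranges: [-176.69, 176.69], [-43.24, 126.21], [12.49, 139.97], [-82, 262], [0, 151.66], [-163.58, 163.58]. Speed limits (degrees/s): [159.86, 159.86, 180, 180, 180, 180].

INTERFACE

Orientations are given as a 3x3 rotation matrix whose columns are the frame's x, y, z axes.
In Python, from rig import bot gives the robot as it stands.
- The arm moves only by the tool move_arm, never from a script. Its argument "increments" is a list of rows, each an object with "xyz": the shift along the tool's x, y, z in mm, a list of three; "roll": the turn about the tool's z in rad; "grip": the opening in per cent of the stroke, from 0 (shut) to 100 (fully open). A call has 1 to 5 rows; each row shifts and turns the commanded pose from where the row before left it, along the tool's axes as they then stand; what a row does not reach is not made up. A row lasts 1/12 s, in which the tool goes at most 41.7 mm and 7.16 degrees, less where a joint would pass 70% of its speed; a pose out of reach is approached as far as the arm can. A call is refused whole if a number of a shift passes 41.7 or a number of a turn 0.125, either way. A call with a gripper value outside its range is refused whole. The fingers move at their own pace and stop on an object; the grip force is fixed at half the most. Time passes only in rows, so rows that do not move let the fingers close. It gives the time, the measured TCP pose, the force, the opening and the grip force at its end, in the units of the state.
- bot.read_state(): the state, without advancing time (a new reading comes with each control period).
- bot.capture(name): name is "scene" or "top" or "wrist"; returns (picture, depth): 480x640x3 uint8, red, green, blue; 480x640 float32, m along the optical axis (not along the pixel's ray), 0 where there is no reading.
- bot.camera_model(name): a dict with "intrinsics" (3x3 intrinsics, pixels), "rvec" (rotation vector, rad) and "tvec" (3), from world to camera coordinates, as OpenCV has them; the wrist camera has in their place "tool_from_camera" (4x4, takes a point from camera to tool coordinates, whose origin is the TCP and whose axes are the flange's). Camera axes: x right, y down, z forward; pixel columns grow to the right and rows downward; lengths in m; the calibration is good to about 2 mm. The wrist camera is an equidistant fisheye: a pixel r from the principal point sees the ray r / f radians off the axis. A picture is of the moment at which its call begins: read the wrist's pose just before it. camera_model takes no time and is no camera call.
- bot.hand_in(): hands the job in; it is judged then, once.
Trained networks look in the newest picture that a camera, given by its name, has taken for a name from the list of things; names that differ only in an ending like _2 or _b are one class to them, and where a whole thing is asked for, a point or a joint stands for the part that bears it (a point fixed in the world has none). Each returns a list of dicts, best first, with "conf" (0 to 1); they miss things now and then, are a little off and sometimes report something else, mostly with a low value. They report only what shows in the picture. A call takes as long as a camera call. They do not tell look-alikes from the thing itself.
- bot.spot_in(label, camera): "at" ([x, y, z] in m, in the coordinates of the camera as it stood for that picture, good to about 4 mm: the middle of the surface that is visible of it).
- bot.trace(label, camera): "mask" (480x640 bool, what is visible of it).
The state is a dict: "time_s": time; "joint_positions": joint angles; "qvel": joint speeds; "tau": joint torques, N m; "position": TCP position; "tcp_rot": TCP orientation; "force": force on the tool from outside, world axes, zero at the start; "moment": the same for the moment, N m; "opening": opening from 0.0 (shut) to 1.0 (fully open); "grasp_force": force on a finger pad.
Only numpy, scipy, OpenCV 4.12 (cv2) and the standard library are available. Lean on these libraries where they do the work, as an engineer would, in place of code of your own. Each camera call takes 0.05 s, during which the arm holds its last target. There are 200 camera calls.

## Working session

There is one attempt and no reset: what is moved stays moved. The work goes in short steps, Python scripts to look and compute and a tool call to move; the robot and the scene stay as the last step left them, time stands still between calls to the robot, and variables do not carry over. Pictures are saved under pics/ and viewed, at most 10 in all, crops included, and the job is handed in when it is done.

Besides the shell and the picture viewer there is one more tool, called after "Emit:" as name(argument=value, ...) on one line, values as JSON. move_arm: Moves the arm, as the interface text tells. Its arguments: {"type":"object","properties":{"increments":{"type":"array"}},"required":["increments"]}

```bash
ls; mkdir -p pics
cat > h.py <<'E'
import numpy as np, cv2
from rig import bot
def cloud(name):
    im,d=bot.capture(name); m=bot.camera_model(name); K=np.array(m["intrinsics"])
    R=cv2.Rodrigues(np.array(m["rvec"],float))[0]; t=np.array(m["tvec"]).ravel()
    v,u=np.mgrid[:480,:640]
    P=np.stack([(u-K[0,2])/K[0,0]*d,(v-K[1,2])/K[1,1]*d,d],-1)
    W=(P-t)@R; W[d==0]=np.nan
    return im,W
def w(name,p):
    m=bot.camera_model(name);R=cv2.Rodrigues(np.array(m["rvec"],float))[0]
    return (np.array(p)-np.array(m["tvec"]).ravel())@R
def save(n,im): cv2.imwrite('pics/'+n+'.png',im[...,::-1])
E
python3 - <<'E'
from h import *
s=bot.read_state();print(s["time_s"],s["tcp_rot"],s["opening"])
for c in("scene","top"):
    im,W=cloud(c);save(c,im);np.savez(c,im=im,W=W)
    for l in("green_roll_center","blue_roll_center","spare_hook_bar","dispenser_seat"):
        for r in bot.spot_in(l,c)[:5]:print(c,l,round(r["conf"],2),w(c,r["at"]).round(3))
E
```

```text
pics
0.0 [[ 9.44136668e-01  3.29554006e-01 -3.30364446e-04]
 [ 3.29553930e-01 -9.44134284e-01  2.15887281e-03]
 [ 3.99556783e-04 -2.14714388e-03 -9.99997615e-01]] 1.0026807816198229
scene green_roll_center 0.8 [ 0.476 -0.357  0.03 ]
scene green_roll_center 0.59 [ 0.499 -0.242  0.137]
scene green_roll_center 0.56 [ 0.466 -0.121  0.028]
scene blue_roll_center 0.98 [ 0.541 -0.24   0.141]
scene dispenser_seat 0.69 [ 0.492 -0.007  0.004]
top green_roll_center 0.72 [ 0.48  -0.35   0.042]
top green_roll_center 0.63 [ 0.505 -0.237  0.146]
top green_roll_center 0.47 [ 0.469 -0.115  0.038]
top blue_roll_center 0.74 [ 0.546 -0.224  0.15 ]
top spare_hook_bar 0.9 [0.523 0.219 0.009]
```

View pics/scene.png

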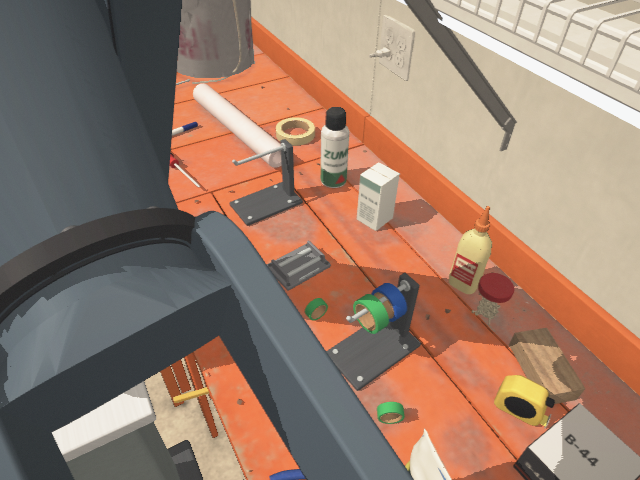

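View pics/top.png

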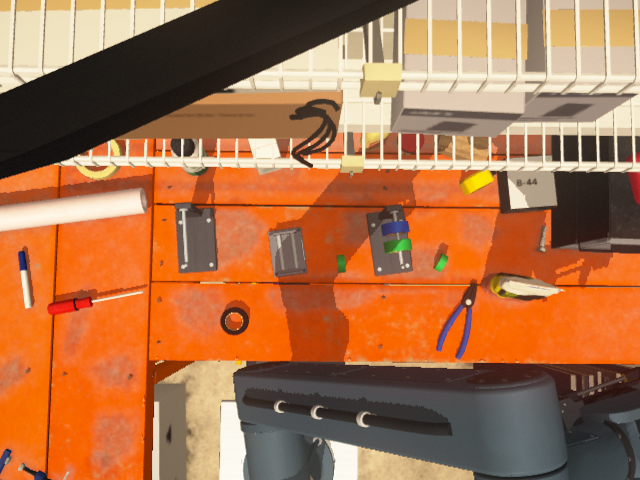

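The hung large green roll is at scene (372,312) and top (397,246), with blue behind it at scene (392,298) and top (395,228). The possible mix-ups are the small green rolls at scene (316,309) and (390,412). The empty hook is at scene (275,165) and top (196,235), and the dispenser is at scene (300,263) and top (289,251). By the description I choose the one hanging on the bar.

Run:
```python
from h import *
T=np.load('top.npz');S=np.load('scene.npz')
def stat(n,P):
    P=P[~np.isnan(P).any(1)]
    if len(P)<5: print(n,len(P));return
    c=np.median(P,0);ww,V=np.linalg.eigh(np.cov(P[:,:2].T))
    print(n,len(P),c.round(4),'min',np.percentile(P,2,axis=0).round(4),'max',np.percentile(P,98,axis=0).round(4),'yaw',np.degrees(np.arctan2(V[1,1],V[0,1])).round(1),'sd',np.sqrt(ww).round(4))
for n,D in(('top',T),('scene',S)):
    W=D['W'];hsv=cv2.cvtColor(D['im'],cv2.COLOR_RGB2HSV);H=hsv[...,0];sat=hsv[...,1]
    X,Y,Z=W[...,0],W[...,1],W[...,2]
    ok=(sat>110)&(X>.4)&(X<.65)
    for nm,lo,hi in(('green',45,85),('blue',105,130)):
        m=ok&(H>lo)&(H<hi)&(Y>-.32)&(Y<-.16)&(Z>.07)
        stat(n+' '+nm,W[m]); stat(n+' '+nm+' top',W[m&(Z>.14)])
    for nm,a,b in(('occ',-.35,-.12),('spare',.12,.35)):
        r=(X>.38)&(X<.68)&(Y>a)&(Y<b)&(sat<110)
        stat(n+nm+' bar',W[r&(Z>.12)&(Z<.17)]);stat(n+nm+' post',W[r&(Z>.143)&(Z<.17)&(X>.5)]);stat(n+nm+' base',W[r&(Z>.003)&(Z<.025)])
    r=(X>.38)&(X<.62)&(Y>-.1)&(Y<.1)&(sat<110)
    stat(n+'disp base',W[r&(Z>.004)&(Z<.04)]);stat(n+'plates',W[r&(Z>.026)&(Z<.04)]);stat(n+'rollers',W[r&(Z>.015)&(Z<.0235)])
    r=(Z>.2)&(X>.2)&(X<.9)&(Y>-.4)&(Y<.4);stat(n+' high',W[r])
o=[cv2.resize(D[a:b,c:d],(400,300),interpolation=cv2.INTER_CUBIC) for D,a,b,c,d in((S['im'],255,375,320,480),(S['im'],120,240,210,370),(T['im'],190,295,340,480),(T['im'],190,295,170,310))]
save('crops',np.vstack([np.hstack(o[:2]),np.hstack(o[2:])]))
```

```text
top green 259 [ 0.5061 -0.2336  0.1489] min [ 0.493  -0.2603  0.1356] max [ 0.5192 -0.2106  0.1578] yaw 99.1 sd [0.0068 0.0149]
top green top 236 [ 0.5061 -0.234   0.1493] min [ 0.4949 -0.2576  0.141 ] max [ 0.5191 -0.2124  0.158 ] yaw 97.3 sd [0.0067 0.0136]
top blue 242 [ 0.5449 -0.2265  0.1484] min [ 0.5336 -0.2543  0.1352] max [ 0.5566 -0.2031  0.1557] yaw 97.9 sd [0.006  0.0155]
top blue top 215 [ 0.5451 -0.2277  0.1491] min [ 0.534  -0.2513  0.1405] max [ 0.5562 -0.2059  0.1558] yaw 98.3 sd [0.0059 0.0139]
topocc bar 321 [ 0.5536 -0.2288  0.1455] min [ 0.4601 -0.2504  0.1261] max [ 0.5917 -0.2001  0.1546] yaw -172.5 sd [0.0119 0.0425]
topocc post 174 [ 0.5792 -0.2255  0.1487] min [ 0.5214 -0.2449  0.1434] max [ 0.5919 -0.2071  0.155 ] yaw -171.3 sd [0.009  0.0224]
topocc base 1416 [ 0.5037 -0.2183  0.011 ] min [ 0.454  -0.2795  0.0049] max [ 0.5916 -0.1848  0.0181] yaw -163.5 sd [0.0253 0.0446]
topspare bar 352 [0.5546 0.223  0.1458] min [0.4583 0.2116 0.1289] max [0.5912 0.2419 0.1532] yaw -176.2 sd [0.0066 0.0431]
topspare post 209 [0.5767 0.2249 0.1469] min [0.5039 0.2126 0.
[... 1818 characters left out ...]
31] max [0.6796 0.2445 0.1493] yaw 179.3 sd [0.0093 0.045 ]
scenespare base 1723 [0.5207 0.2177 0.0088] min [0.4483 0.1745 0.0045] max [0.6755 0.3428 0.0205] yaw -167.1 sd [0.0351 0.0524]
scenedisp base 1618 [ 0.4939 -0.0017  0.0106] min [ 0.4434 -0.0359  0.0055] max [0.5461 0.044  0.0296] yaw -170.5 sd [0.0224 0.0322]
sceneplates 134 [0.4965 0.0026 0.0287] min [ 0.446 -0.026  0.026] max [0.5456 0.038  0.031 ] yaw -170.9 sd [0.0163 0.0451]
scenerollers 377 [0.4973 0.0007 0.0181] min [ 0.4468 -0.0259  0.0151] max [0.5412 0.0318 0.0227] yaw -170.7 sd [0.0168 0.0299]
scene high 53299 [ 0.8777 -0.2066  0.3766] min [ 0.223  -0.3941  0.207 ] max [0.8851 0.3304 0.6687] yaw -150.7 sd [0.1581 0.242 ]
```

View pics/crops.png

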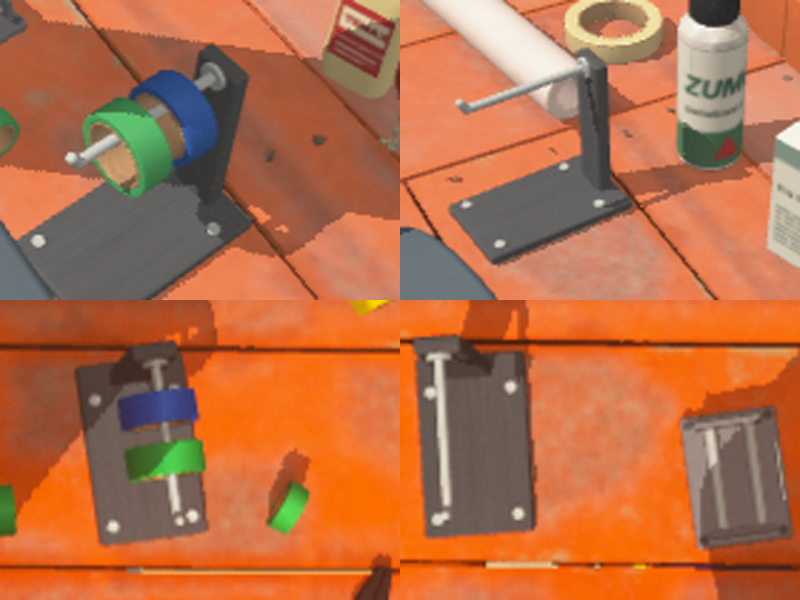

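The crop confirms it: the large green ring hangs tipward with blue behind it, and the bench greens are small. The spare bar is empty.

Run:
```python
from h import *
for n in('top','scene'):
    D=np.load(n+'.npz');W=D['W'];hsv=cv2.cvtColor(D['im'],cv2.COLOR_RGB2HSV);X,Y,Z=W[...,0],W[...,1],W[...,2]
    for nm,a,b in(('occ',-.3,-.18),('spare',.17,.27)):
        m=(X>.44)&(X<.59)&(Y>a)&(Y<b)&(Z>.125)&(Z<.16)&(hsv[...,1]<70)&(hsv[...,2]>110)
        P=W[m].astype(np.float32)
        l=cv2.fitLine(P[:,:2].copy(),cv2.DIST_HUBER,0,.001,.001).ravel();l[:2]*=np.sign(l[0])
        s=(P[:,:2]-l[2:])@l[:2];q=np.percentile(s,[1,99])
        print(n,nm,len(P),'yaw',np.degrees(np.arctan2(l[1],l[0])).round(1),'ends',(l[2:]+q[0]*l[:2]).round(4),(l[2:]+q[1]*l[:2]).round(4),'z',np.median(P[:,2]).round(4))
    m=(X>.35)&(X<.9)&(Y>-.35)&(Y<.35)&(Z>.2)&(Z<.75)
    for x in np.arange(.35,.9,.05):
        k=m&(X>=x)&(X<x+.05)
        if k.sum():print(n,round(x,2),k.sum(),np.percentile(Z[k],[1,10,50,90]).round(2),np.percentile(Y[k],[5,95]).round(2))
```

```text
top occ 129 yaw 7.8 ends [ 0.4572 -0.2413] [ 0.5788 -0.2247] z 0.1448
top spare 245 yaw 4.5 ends [0.4564 0.2177] [0.5808 0.2276] z 0.1447
top 0.55 6020 [0.57 0.57 0.6  0.68] [-0.32  0.26]
top 0.6 13006 [0.53 0.61 0.68 0.73] [-0.33  0.15]
top 0.65 4625 [0.55 0.55 0.72 0.73] [-0.31 -0.1 ]
top 0.7 5158 [0.55 0.7  0.72 0.73] [-0.31 -0.11]
top 0.75 1337 [0.55 0.61 0.72 0.73] [-0.31 -0.11]
top 0.8 12 [0.33 0.33 0.33 0.34] [-0.1 -0.1]
top 0.85 921 [0.22 0.24 0.3  0.39] [-0.2  -0.11]
scene occ 220 yaw 8.0 ends [ 0.4536 -0.2444] [ 0.5766 -0.227 ] z 0.143
scene spare 224 yaw 4.4 ends [0.4541 0.2159] [0.588  0.2263] z 0.1414
scene 0.55 2269 [0.57 0.57 0.58 0.6 ] [-0.35 -0.22]
scene 0.6 4116 [0.5  0.52 0.53 0.55] [-0.35 -0.1 ]
scene 0.65 4617 [0.45 0.49 0.51 0.55] [-0.34 -0.1 ]
scene 0.7 1348 [0.4  0.42 0.55 0.55] [-0.31 -0.1 ]
scene 0.75 501 [0.2  0.35 0.38 0.41] [-0.11 -0.1 ]
scene 0.8 446 [0.27 0.29 0.33 0.36] [-0.11  0.28]
scene 0.85 25888 [0.2  0.22 0.3  0.37] [-0.32  0.28]
```

Emit:
move_arm(increments=[{"xyz": [0, 0, -30], "roll": 0.12}, {"xyz": [25, -25, -20], "roll": 0.06}, {"xyz": [25, -30, 0]}, {"xyz": [25, -30, 0]}, {"xyz": [25, -30, 0]}])

```text
schema error: expected keys xyz, roll, grip
```

Emit:
move_arm(increments=[{"xyz": [34, -20, 0], "roll": 0.1, "grip": 100}, {"xyz": [32, -24, 0], "roll": 0.098, "grip": 100}, {"xyz": [30, -27, 0], "roll": 0, "grip": 100}, {"xyz": [30, -27, 0], "roll": 0, "grip": 100}, {"xyz": [30, -27, 0], "roll": 0, "grip": 100}])

```text
time_s: 0.92
position: [0.3358, -0.4352, 0.2227]
tcp_rot: [[0.991, 0.136, 0.0], [0.136, -0.991, -0.0], [0.0, 0.0, -1.0]]
force: [0.6, -0.3, 0.1]
opening: 0.996
grasp_force: 0.0
```

Emit:
move_arm(increments=[{"xyz": [30, -27, 0], "roll": 0, "grip": 100}, {"xyz": [30, -27, 0], "roll": 0, "grip": 100}, {"xyz": [30, -27, 0], "roll": 0, "grip": 100}, {"xyz": [30, -27, 0], "roll": 0, "grip": 100}, {"xyz": [30, -27, 0], "roll": 0, "grip": 100}])

```text
time_s: 1.33
position: [0.4661, -0.2806, 0.2228]
tcp_rot: [[0.991, 0.137, 0.0], [0.137, -0.991, -0.0], [0.0, 0.0, -1.0]]
force: [0.7, 0.3, -0.3]
opening: 0.996
grasp_force: 0.0
```

```bash
cat >> h.py <<'E'
def wrist():
    s=bot.read_state(); im,d=bot.capture("wrist"); m=bot.camera_model("wrist"); K=np.array(m["intrinsics"]); T=np.array(m["tool_from_camera"])
    v,u=np.mgrid[:480,:640]; x=(u-K[0,2])/K[0,0]; y=(v-K[1,2])/K[1,1]; th=np.hypot(x,y)
    f=np.where(th>1e-9,np.tan(np.clip(th,0,1.5))/np.maximum(th,1e-9),1)*d
    P=np.stack([x*f,y*f,d],-1)@T[:3,:3].T+T[:3,3]
    W=P@np.array(s["tcp_rot"]).T+np.array(s["position"]); W[d==0]=np.nan
    return im,W
def lines(im,W,boxes):
    hsv=cv2.cvtColor(im,cv2.COLOR_RGB2HSV);X,Y,Z=W[...,0],W[...,1],W[...,2]
    for nm,(x0,x1,y0,y1,z0,z1) in boxes.items():
        m=(X>x0)&(X<x1)&(Y>y0)&(Y<y1)&(Z>z0)&(Z<z1)
        m&={'g':(hsv[...,0]>45)&(hsv[...,0]<85)&(hsv[...,1]>110),'b':(hsv[...,0]>100)&(hsv[...,0]<130)&(hsv[...,1]>110)}.get(nm[0],(hsv[...,1]<90)&(hsv[...,2]>90))
        P=W[m].astype(np.float32)
        if len(P)<10: print(nm,len(P));continue
        l=cv2.fitLine(P[:,:2].copy(),cv2.DIST_HUBER,0,.001,.001).ravel();l[:2]*=np.sign(l[0])
        s=(P[:,:2]-l[2:])@l[:2];q=np.percentile(s,[1,99])
        print(nm,len(P),'yaw',np.degrees(np.arctan2(l[1],l[0])).round(1),'ends',(l[2:]+q[0]*l[:2]).round(4),(l[2:]+q[1]*l[:2]).round(4),'z',np.percentile(P[:,2],[5,50,95]).round(4),'box',P.min(0).round(4),P.max(0).round(4))
E
python3 - <<'E'
from h import *
im,W=wrist();save('w1',im);np.savez('w1',im=im,W=W)
lines(im,W,{'green':(.4,.65,-.32,-.16,.1,.17),'blue':(.4,.65,-.32,-.16,.1,.17),'occ':(.43,.59,-.3,-.18,.125,.17)})
E
```

```text
green 2945 yaw -81.9 ends [ 0.5017 -0.2098] [ 0.5094 -0.2641] z [0.1338 0.1492 0.1529] box [ 0.4907 -0.2661  0.1085] [ 0.5205 -0.2072  0.1544]
blue 3036 yaw -81.6 ends [ 0.5395 -0.2043] [ 0.5476 -0.2589] z [0.1341 0.1493 0.153 ] box [ 0.5288 -0.2606  0.1243] [ 0.5589 -0.2012  0.1547]
occ 1490 yaw 8.5 ends [ 0.4568 -0.2428] [ 0.5806 -0.2243] z [0.1418 0.1447 0.1511] box [ 0.4548 -0.2616  0.1273] [ 0.5859 -0.2005  0.1536]
```

View pics/w1.png

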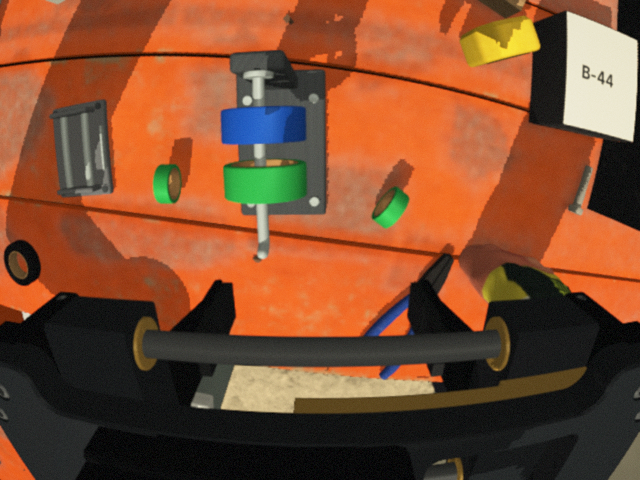

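The wrist view shows green at (265,182) and blue at (263,126), with a clear gap between them. I'll go for the green roll.

Emit:
move_arm(increments=[{"xyz": [25, -20, 0], "roll": 0, "grip": 100}, {"xyz": [20, -18, 0], "roll": 0, "grip": 100}, {"xyz": [0, 0, 0], "roll": 0, "grip": 100}, {"xyz": [0, 0, 40], "roll": 0, "grip": 100}, {"xyz": [0, 0, 30], "roll": 0, "grip": 100}])

```text
time_s: 1.8
position: [0.5055, -0.2391, 0.1529]
tcp_rot: [[0.99, 0.139, 0.003], [0.139, -0.99, -0.003], [0.003, 0.004, -1.0]]
force: [-0.8, -0.3, -1.0]
opening: 1.002
grasp_force: 0.0
```

Emit:
move_arm(increments=[{"xyz": [0, 0, 30], "roll": 0, "grip": 100}, {"xyz": [0, 0, 19], "roll": 0, "grip": 100}, {"xyz": [0, 0, 0], "roll": 0, "grip": 60}, {"xyz": [0, 0, 0], "roll": 0, "grip": 40}, {"xyz": [0, 0, 0], "roll": 0, "grip": 40}])

```text
time_s: 2.22
position: [0.505, -0.2395, 0.1047]
tcp_rot: [[0.991, 0.137, 0.002], [0.137, -0.991, -0.001], [0.002, 0.002, -1.0]]
force: [-0.3, -0.3, -0.5]
opening: 0.855
grasp_force: 0.0
```

Emit:
move_arm(increments=[{"xyz": [0, -2, 1], "roll": 0, "grip": 30}, {"xyz": [0, 0, 0], "roll": 0, "grip": 30}, {"xyz": [0, 0, 0], "roll": 0, "grip": 30}, {"xyz": [0, 0, 0], "roll": 0, "grip": 30}, {"xyz": [0, 0, 0], "roll": 0, "grip": 30}])

```text
time_s: 2.63
position: [0.5048, -0.2368, 0.1039]
tcp_rot: [[0.99, 0.138, 0.002], [0.138, -0.99, -0.001], [0.002, 0.002, -1.0]]
force: [-0.7, -0.0, 6.7]
opening: 0.689
grasp_force: 30.0
```

Emit:
move_arm(increments=[{"xyz": [0, 0, -12], "roll": 0, "grip": 30}, {"xyz": [0, 0, -10], "roll": 0, "grip": 30}, {"xyz": [0, 0, 0], "roll": 0, "grip": 30}, {"xyz": [0, 0, 0], "roll": 0, "grip": 30}])

```text
time_s: 2.97
position: [0.5046, -0.2368, 0.1252]
tcp_rot: [[0.991, 0.137, 0.001], [0.137, -0.991, -0.001], [0.001, 0.001, -1.0]]
force: [-0.0, -0.0, -0.3]
opening: 0.69
grasp_force: 30.0
```

Emit:
move_arm(increments=[{"xyz": [-15, 0, 0], "roll": 0, "grip": 30}, {"xyz": [-25, 0, 0], "roll": 0, "grip": 30}, {"xyz": [-25, 0, 0], "roll": 0, "grip": 30}, {"xyz": [-20, 0, 0], "roll": 0, "grip": 30}, {"xyz": [0, 0, 0], "roll": 0, "grip": 30}])

```text
time_s: 3.38
position: [0.4157, -0.2466, 0.1237]
tcp_rot: [[0.991, 0.136, -0.005], [0.136, -0.991, 0.004], [-0.005, -0.005, -1.0]]
force: [-0.3, -0.0, -0.6]
opening: 0.69
grasp_force: 30.0
```

Emit:
move_arm(increments=[{"xyz": [2, -15, -15], "roll": 0, "grip": 30}, {"xyz": [3, -30, -10], "roll": 0, "grip": 30}, {"xyz": [5, -40, 0], "roll": 0, "grip": 30}, {"xyz": [5, -40, 0], "roll": 0, "grip": 30}, {"xyz": [5, -40, 0], "roll": 0, "grip": 30}])

```text
time_s: 3.8
position: [0.4177, -0.0807, 0.1496]
tcp_rot: [[0.991, 0.136, 0.001], [0.136, -0.991, -0.0], [0.001, 0.0, -1.0]]
force: [0.4, -0.3, -1.4]
opening: 0.692
grasp_force: 30.0
```

Emit:
move_arm(increments=[{"xyz": [5, -40, 0], "roll": 0, "grip": 30}, {"xyz": [5, -40, 0], "roll": 0, "grip": 30}, {"xyz": [5, -40, 0], "roll": 0, "grip": 30}, {"xyz": [5, -40, 0], "roll": 0, "grip": 30}, {"xyz": [0, -30, 0], "roll": 0.06, "grip": 30}])

```text
time_s: 4.22
position: [0.4116, 0.1121, 0.1495]
tcp_rot: [[0.997, 0.078, 0.002], [0.078, -0.997, 0.001], [0.002, -0.001, -1.0]]
force: [0.1, -0.9, -0.7]
opening: 0.686
grasp_force: 30.0
```

Run:
```python
from h import *
im,W=wrist();save('w2',im);np.savez('w2',im=im,W=W)
s=bot.read_state();print(s['position'],s['time_s'])
lines(im,W,{'green':(.3,.5,.0,.25,.08,.25),'spare':(.43,.6,.19,.25,.125,.17),'plates':(.42,.58,-.06,.08,.025,.035),'rollers':(.44,.56,-.05,.06,.0155,.0225)})
```

```text
[0.40954919 0.11559063 0.14947798] 4.2667
green 5212 yaw -86.0 ends [0.417  0.1916] [0.4283 0.0319] z [0.15   0.1933 0.2376] box [0.3838 0.0235 0.1391] [0.456  0.2049 0.25  ]
spare 2856 yaw 4.9 ends [0.4559 0.2156] [0.5572 0.2243] z [0.1413 0.1442 0.1501] box [0.454  0.2135 0.1389] [0.559  0.2298 0.1541]
plates 868 yaw 7.5 ends [0.4503 0.0019] [0.5454 0.0145] z [0.0285 0.0305 0.0319] box [ 0.4464 -0.027   0.025 ] [0.5487 0.0406 0.0327]
rollers 2425 yaw 29.8 ends [ 0.4604 -0.0128] [0.5359 0.0304] z [0.0161 0.0198 0.0215] box [ 0.4473 -0.0327  0.0155] [0.5437 0.0413 0.0225]
```

View pics/w2.png

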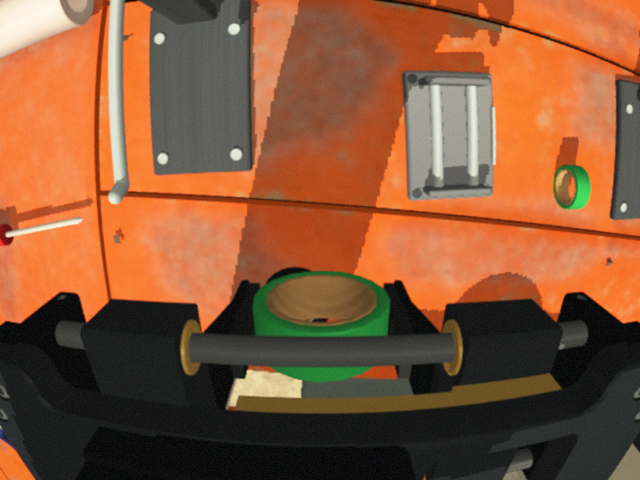

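The spare bar's tip is at (118,192), the dispenser at (450,135), and the held roll at (320,320). I'll check the held roll for tilt in the gripper.

```bash
cat >> h.py <<'E'
def held(im,W,lo,hi):
    from scipy.optimize import least_squares
    s=bot.read_state();P=(W-np.array(s["position"]))@np.array(s["tcp_rot"])
    h=cv2.cvtColor(im,cv2.COLOR_RGB2HSV)
    m=(h[...,0]>lo)&(h[...,0]<hi)&(h[...,1]>110)&(abs(P[...,1])<.034)&(abs(P[...,0])<.045)&(P[...,2]>-.07)&(P[...,2]<.03)
    Q=P[m];print('held n',len(Q),Q.min(0).round(3),Q.max(0).round(3))
    def sd(p):
        a=np.array([np.cos(p[3])*np.cos(p[4]),np.sin(p[4]),-np.sin(p[3])*np.cos(p[4])])
        d=Q-p[:3];t=d@a;r=np.linalg.norm(d-t[:,None]*a,axis=1)
        q=np.stack([abs(r-.026)-.004,abs(t)-.012],1)
        return np.linalg.norm(np.maximum(q,0),axis=1)+np.minimum(q.max(1),0)
    best=min((least_squares(sd,[0,0,-.019,t0,0],loss='soft_l1',f_scale=.002,x_scale=[.01,.01,.01,.3,.3]) for t0 in(-1.2,-.6,0,.6,1.2)),key=lambda r:r.cost)
    p=best.x;print('centre tool mm',(p[:3]*1e3).round(1),'pitch(+: +x end up)',np.degrees(p[3]).round(1),'yaw',np.degrees(p[4]).round(1),'cost',best.cost,'med|r|',np.median(abs(best.fun)))
E
python3 - <<'E'
from h import *
D=np.load('w2.npz');held(D['im'],D['W'],45,85)
E
```

```text
held n 4413 [-0.011 -0.034 -0.07 ] [0.015 0.034 0.01 ]
centre tool mm [  1.6   4.4 -18.7] pitch(+: +x end up) -0.0 yaw -0.5 cost 0.002330997542467361 med|r| 0.00027832444957404806
```

Emit:
move_arm(increments=[{"xyz": [3, -35, 5], "roll": 0, "grip": 30}, {"xyz": [3, -35, 10], "roll": 0, "grip": 30}, {"xyz": [3, -26, 9], "roll": 0, "grip": 30}, {"xyz": [0, 0, 0], "roll": 0, "grip": 30}, {"xyz": [0, 0, 0], "roll": 0, "grip": 30}])

```text
time_s: 4.68
position: [0.4122, 0.2066, 0.1249]
tcp_rot: [[0.997, 0.081, -0.001], [0.081, -0.997, -0.0], [-0.001, 0.0, -1.0]]
force: [-0.1, -0.1, -0.4]
opening: 0.69
grasp_force: 30.0
```

Run:
```python
from h import *
im,W=wrist();save('w3',im);np.savez('w3',im=im,W=W)
s=bot.read_state();print(s['position'],s['time_s'])
held(im,W,45,85)
lines(im,W,{'spare':(.445,.6,.19,.25,.125,.17)})
```

```text
[0.4122537  0.20571018 0.12516162] 4.7333
held n 4349 [-0.012 -0.03  -0.05 ] [0.013 0.033 0.008]
centre tool mm [ -0.2   0.2 -18.3] pitch(+: +x end up) -0.2 yaw -0.4 cost 0.00043349767032874886 med|r| 0.00027707995569743564
spare 4606 yaw 4.8 ends [0.456  0.2176] [0.544  0.2251] z [0.1422 0.1444 0.1507] box [0.4541 0.2143 0.1399] [0.5456 0.2293 0.1542]
```

Emit:
move_arm(increments=[{"xyz": [0, -8, 0], "roll": -0.003, "grip": 30}, {"xyz": [20, 0, 0], "roll": 0, "grip": 30}, {"xyz": [25, 0, 0], "roll": 0, "grip": 30}, {"xyz": [25, 0, 0], "roll": 0, "grip": 30}, {"xyz": [0, 0, 0], "roll": 0, "grip": 30}])

```text
time_s: 5.15
position: [0.4889, 0.2188, 0.1268]
tcp_rot: [[0.997, 0.078, 0.01], [0.078, -0.997, 0.002], [0.01, -0.001, -1.0]]
force: [0.4, 0.1, -1.2]
opening: 0.687
grasp_force: 30.0
```

Emit:
move_arm(increments=[{"xyz": [26, -1, 0], "roll": 0, "grip": 30}, {"xyz": [0, 0, 0], "roll": 0, "grip": 30}, {"xyz": [0, 0, 10], "roll": 0, "grip": 30}, {"xyz": [0, 0, 10], "roll": 0, "grip": 30}, {"xyz": [0, 0, 0], "roll": 0, "grip": 30}])

```text
time_s: 5.57
position: [0.5057, 0.2214, 0.1039]
tcp_rot: [[0.997, 0.08, -0.003], [0.08, -0.997, -0.001], [-0.003, 0.0, -1.0]]
force: [0.7, -0.3, -1.6]
opening: 0.69
grasp_force: 30.0
```

Emit:
move_arm(increments=[{"xyz": [0, 0, 0], "roll": 0, "grip": 75}, {"xyz": [0, 0, 0], "roll": 0, "grip": 100}, {"xyz": [0, 0, 0], "roll": 0, "grip": 100}, {"xyz": [0, 0, 0], "roll": 0, "grip": 100}, {"xyz": [0, 0, 0], "roll": 0, "grip": 100}])

```text
time_s: 5.98
position: [0.5071, 0.2222, 0.1057]
tcp_rot: [[0.997, 0.081, 0.0], [0.081, -0.997, 0.0], [0.0, -0.0, -1.0]]
force: [-0.1, -0.1, 0.2]
opening: 0.949
grasp_force: 0.0
```

Rise straight up, then back away and check.

Emit:
move_arm(increments=[{"xyz": [0, 0, 0], "roll": 0, "grip": 100}, {"xyz": [0, 0, -25], "roll": 0, "grip": 100}, {"xyz": [0, 0, -30], "roll": 0, "grip": 100}, {"xyz": [0, 0, -30], "roll": 0, "grip": 100}, {"xyz": [-40, 0, -10], "roll": 0, "grip": 100}])

```text
time_s: 6.4
position: [0.4787, 0.2203, 0.2058]
tcp_rot: [[0.997, 0.079, 0.021], [0.079, -0.997, 0.004], [0.021, -0.003, -1.0]]
force: [1.3, 0.5, 0.9]
opening: 0.998
grasp_force: 0.0
```

Emit:
move_arm(increments=[{"xyz": [-20, 36, 0], "roll": 0, "grip": 100}, {"xyz": [0, 20, 0], "roll": 0, "grip": 100}, {"xyz": [0, 0, 0], "roll": 0, "grip": 100}, {"xyz": [0, 0, 0], "roll": 0, "grip": 100}])

```text
time_s: 6.73
position: [0.4524, 0.1611, 0.2011]
tcp_rot: [[0.997, 0.079, 0.001], [0.079, -0.997, 0.001], [0.001, -0.0, -1.0]]
force: [0.2, 0.2, -0.1]
opening: 0.999
grasp_force: 0.0
```

Run:
```python
from h import *
im,W=wrist();save('w4',im);np.savez('w4',im=im,W=W)
s=bot.read_state();print(s['position'],s['time_s'])
lines(im,W,{'green':(.4,.6,.16,.28,.08,.2),'spare':(.445,.6,.19,.25,.125,.17),'plates':(.42,.58,-.06,.08,.025,.035)})
im,W=cloud('top')
lines(im,W,{'blue':(.4,.65,-.32,-.16,.1,.17)})
```

```text
[0.45273624 0.16162707 0.20090732] 6.7833
green 3455 yaw -85.4 ends [0.5042 0.246 ] [0.5085 0.1927] z [0.1326 0.1491 0.1529] box [0.4928 0.1914 0.1087] [0.5198 0.2488 0.1543]
spare 2481 yaw 5.1 ends [0.4568 0.2167] [0.586  0.2282] z [0.1416 0.1446 0.1506] box [0.4545 0.1943 0.1291] [0.5884 0.2454 0.1541]
plates 511 yaw 8.5 ends [0.4513 0.0022] [0.5444 0.0162] z [0.0292 0.0306 0.0319] box [ 0.4477 -0.0249  0.0253] [0.5487 0.0418 0.0331]
blue 277 yaw -81.8 ends [ 0.5409 -0.2011] [ 0.5487 -0.2553] z [0.135  0.1485 0.1543] box [ 0.5306 -0.2571  0.1287] [ 0.5585 -0.2007  0.1573]
```

View pics/w4.png

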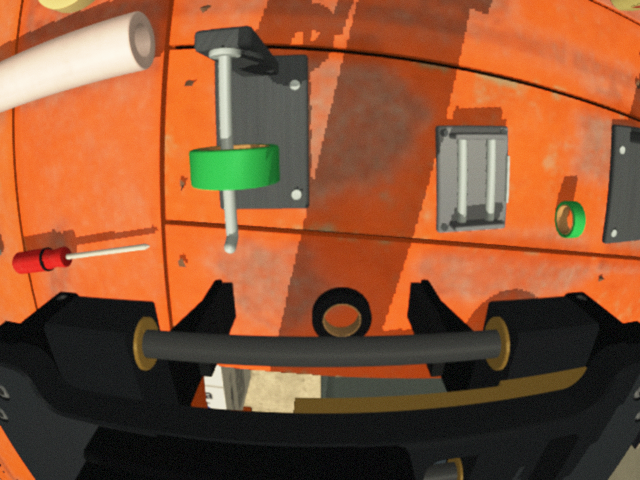

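The green roll hangs at (235,167) on the spare bar. Now the blue roll.

Emit:
move_arm(increments=[{"xyz": [3, 30, 0], "roll": -0.061, "grip": 100}, {"xyz": [3, 38, 0], "roll": 0, "grip": 100}, {"xyz": [3, 38, 0], "roll": 0, "grip": 100}, {"xyz": [3, 38, 0], "roll": 0, "grip": 100}, {"xyz": [3, 38, 0], "roll": 0, "grip": 100}])

```text
time_s: 7.25
position: [0.4918, -0.0178, 0.2003]
tcp_rot: [[0.99, 0.143, 0.0], [0.143, -0.99, 0.0], [0.0, -0.0, -1.0]]
force: [1.2, 0.3, 0.4]
opening: 1.0
grasp_force: 0.0
```

Emit:
move_arm(increments=[{"xyz": [3, 38, 0], "roll": 0, "grip": 100}, {"xyz": [3, 38, 0], "roll": 0, "grip": 100}, {"xyz": [3, 38, 0], "roll": 0, "grip": 100}, {"xyz": [3, 38, 0], "roll": 0, "grip": 100}, {"xyz": [3, 38, 0], "roll": 0, "grip": 100}])

```text
time_s: 7.67
position: [0.5336, -0.2042, 0.2001]
tcp_rot: [[0.99, 0.142, 0.0], [0.142, -0.99, 0.001], [0.0, -0.001, -1.0]]
force: [0.9, -0.2, -0.6]
opening: 0.999
grasp_force: 0.0
```

Emit:
move_arm(increments=[{"xyz": [0, 20, 0], "roll": 0, "grip": 100}, {"xyz": [0, 0, 0], "roll": 0, "grip": 100}, {"xyz": [0, 0, 0], "roll": 0, "grip": 100}])

```text
time_s: 7.92
position: [0.5359, -0.2232, 0.1998]
tcp_rot: [[0.99, 0.14, -0.0], [0.14, -0.99, 0.001], [-0.0, -0.001, -1.0]]
force: [-0.1, 0.5, 0.0]
opening: 0.996
grasp_force: 0.0
```

Emit:
move_arm(increments=[{"xyz": [6.5, 9.5, 0], "roll": 0, "grip": 100}, {"xyz": [0, 0, 0], "roll": 0, "grip": 100}, {"xyz": [0, 0, 25], "roll": 0, "grip": 100}, {"xyz": [0, 0, 20], "roll": 0, "grip": 100}, {"xyz": [0, 0, 0], "roll": 0, "grip": 100}])

```text
time_s: 8.33
position: [0.5404, -0.2275, 0.152]
tcp_rot: [[0.99, 0.143, -0.008], [0.143, -0.99, 0.005], [-0.007, -0.006, -1.0]]
force: [-0.2, 0.2, -0.6]
opening: 0.999
grasp_force: 0.0
```

Emit:
move_arm(increments=[{"xyz": [0, 0, 25], "roll": 0, "grip": 100}, {"xyz": [0, 0, 25], "roll": 0, "grip": 100}, {"xyz": [0, 0, 0], "roll": 0, "grip": 100}, {"xyz": [0, 0, 0], "roll": 0, "grip": 60}, {"xyz": [0, 0, 0], "roll": 0, "grip": 30}])

```text
time_s: 8.75
position: [0.544, -0.231, 0.107]
tcp_rot: [[0.99, 0.142, 0.002], [0.142, -0.99, -0.001], [0.001, 0.001, -1.0]]
force: [-0.3, -0.6, 0.0]
opening: 0.921
grasp_force: 0.0
```

Emit:
move_arm(increments=[{"xyz": [0, 0, 0], "roll": 0, "grip": 30}, {"xyz": [0, 0, 0], "roll": 0, "grip": 30}, {"xyz": [0, 0, 0], "roll": 0, "grip": 30}, {"xyz": [0, 0, 0], "roll": 0, "grip": 30}, {"xyz": [0, 0, 0], "roll": 0, "grip": 30}])

```text
time_s: 9.17
position: [0.5437, -0.2315, 0.1067]
tcp_rot: [[0.99, 0.141, 0.002], [0.141, -0.99, -0.001], [0.001, 0.001, -1.0]]
force: [-0.1, 0.4, 5.1]
opening: 0.689
grasp_force: 30.0
```

Emit:
move_arm(increments=[{"xyz": [0, 0, -12], "roll": 0, "grip": 30}, {"xyz": [0, 0, -10], "roll": 0, "grip": 30}, {"xyz": [0, 0, 0], "roll": 0, "grip": 30}, {"xyz": [0, 0, 0], "roll": 0, "grip": 30}])

```text
time_s: 9.5
position: [0.5435, -0.2315, 0.1281]
tcp_rot: [[0.99, 0.141, 0.001], [0.141, -0.99, -0.001], [0.001, 0.001, -1.0]]
force: [-0.4, -0.2, -0.6]
opening: 0.691
grasp_force: 30.0
```

Run:
```python
from h import *
im,W=wrist();held(im,W,100,130)
```

```text
held n 4249 [-0.037 -0.034 -0.07 ] [0.013 0.032 0.012]
centre tool mm [  0.    1.4 -16.3] pitch(+: +x end up) -0.1 yaw -0.3 cost 0.0015275909194977485 med|r| 0.0002672705376227484
```

Emit:
move_arm(increments=[{"xyz": [-15, 0, 0], "roll": 0, "grip": 30}, {"xyz": [-25, 0, 0], "roll": 0, "grip": 30}, {"xyz": [-25, 0, 0], "roll": 0, "grip": 30}, {"xyz": [-15, 0, 0], "roll": 0, "grip": 30}, {"xyz": [0, 0, 0], "roll": 0, "grip": 30}])

```text
time_s: 9.97
position: [0.46, -0.2414, 0.1266]
tcp_rot: [[0.99, 0.14, -0.005], [0.14, -0.99, 0.003], [-0.005, -0.004, -1.0]]
force: [-0.2, 0.7, -1.5]
opening: 0.688
grasp_force: 30.0
```

Emit:
move_arm(increments=[{"xyz": [-15, 0, 0], "roll": 0, "grip": 30}, {"xyz": [-20, 0, 0], "roll": 0, "grip": 30}, {"xyz": [-12, 0, 0], "roll": 0, "grip": 30}, {"xyz": [0, 0, 0], "roll": 0, "grip": 30}])

```text
time_s: 10.3
position: [0.4154, -0.2486, 0.1271]
tcp_rot: [[0.99, 0.14, -0.002], [0.14, -0.99, 0.002], [-0.002, -0.002, -1.0]]
force: [-0.2, 0.7, -1.4]
opening: 0.687
grasp_force: 30.0
```

Emit:
move_arm(increments=[{"xyz": [4, -30, 0], "roll": 0, "grip": 30}, {"xyz": [5, -35, 0], "roll": 0, "grip": 30}, {"xyz": [5, -34, 0], "roll": 0, "grip": 30}, {"xyz": [20.8, -28.8, 0], "roll": 0, "grip": 30}, {"xyz": [20.8, -28.8, 0], "roll": 0, "grip": 30}])

```text
time_s: 10.72
position: [0.4509, -0.0846, 0.1275]
tcp_rot: [[0.99, 0.14, 0.0], [0.14, -0.99, 0.0], [0.0, -0.0, -1.0]]
force: [0.6, -1.0, -1.6]
opening: 0.694
grasp_force: 30.0
```

Emit:
move_arm(increments=[{"xyz": [20.8, -28.8, 0], "roll": 0, "grip": 30}, {"xyz": [20.8, -28.8, 0], "roll": 0, "grip": 30}, {"xyz": [0, 0, 0], "roll": 0, "grip": 30}, {"xyz": [0, 0, 0], "roll": 0, "grip": 30}])

```text
time_s: 11.05
position: [0.4851, -0.0214, 0.1275]
tcp_rot: [[0.989, 0.146, 0.002], [0.146, -0.989, -0.0], [0.002, 0.0, -1.0]]
force: [1.0, -0.3, -0.9]
opening: 0.684
grasp_force: 30.0
```

Run:
```python
from h import *
im,W=wrist();save('w5',im)
s=bot.read_state();print(s['position'],s['time_s'])
lines(im,W,{'plates':(.42,.58,-.06,.08,.027,.035)})
held(im,W,100,130)
X,Y,Z=W[...,0],W[...,1],W[...,2]
m=(Z>.012)&(Z<.024)&(X>.46)&(X<.54)&(Y>-.04)&(Y<.06)
h=cv2.cvtColor(im,cv2.COLOR_RGB2HSV);m&=(h[...,1]<60)&(h[...,2]>130)
a=np.radians(8.2);Q=W[m];t=-(Q[:,0]-.498)*np.sin(a)+(Q[:,1]-.0085)*np.cos(a)
print(np.histogram(t,np.arange(-.04,.042,.004)))
```

```text
[ 0.48421451 -0.02248033  0.12743467] 11.1
plates 718 yaw -2.9 ends [0.448  0.0153] [0.549  0.0101] z [0.0294 0.0307 0.0318] box [ 0.4476 -0.0135  0.028 ] [0.5486 0.04   0.0326]
held n 4256 [-0.011 -0.031 -0.047] [0.014 0.031 0.013]
centre tool mm [  0.6   0.1 -15.9] pitch(+: +x end up) -0.1 yaw -0.4 cost 0.0003566021491717213 med|r| 0.0002637871859110831
(array([235,  21,  19,  27, 192, 553, 498,  35,  29,  20,  22,  19, 204,
       544, 429,  37,  16,   8,   8,   1]), array([-4.00000000e-02, -3.60000000e-02, -3.20000000e-02, -2.80000000e-02,
       -2.40000000e-02, -2.00000000e-02, -1.60000000e-02, -1.20000000e-02,
       -8.00000000e-03, -4.00000000e-03, -3.46944695e-17,  4.00000000e-03,
        8.00000000e-03,  1.20000000e-02,  1.60000000e-02,  2.00000000e-02,
        2.40000000e-02,  2.80000000e-02,  3.20000000e-02,  3.60000000e-02,
        4.00000000e-02]))
```

View pics/w5.png

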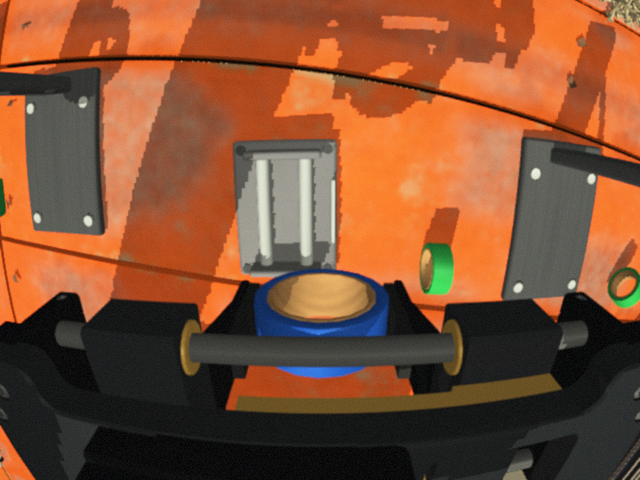

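The dispenser is at (287,207), with its rollers parallel to the held roll's axis. The seat is about 18 mm in +x and 28 mm in -y of the tool.

Emit:
move_arm(increments=[{"xyz": [18, -28, 0], "roll": 0, "grip": 30}, {"xyz": [0, 0, 0], "roll": 0, "grip": 30}, {"xyz": [0, 0, 30], "roll": 0, "grip": 30}, {"xyz": [0, 0, 25], "roll": 0, "grip": 30}, {"xyz": [0, 0, 0], "roll": 0, "grip": 30}])

```text
time_s: 11.52
position: [0.4942, 0.0063, 0.0692]
tcp_rot: [[0.99, 0.14, -0.008], [0.14, -0.99, 0.002], [-0.008, -0.003, -1.0]]
force: [-1.3, 0.5, -1.2]
opening: 0.686
grasp_force: 30.0
```

Emit:
move_arm(increments=[{"xyz": [0, 0, 0], "roll": 0, "grip": 30}, {"xyz": [0, 0, 0], "roll": 0, "grip": 30}])

```text
time_s: 11.68
position: [0.4976, 0.0059, 0.0732]
tcp_rot: [[0.99, 0.14, 0.001], [0.14, -0.99, -0.0], [0.001, 0.0, -1.0]]
force: [0.1, -0.7, -1.4]
opening: 0.684
grasp_force: 30.0
```

Emit:
move_arm(increments=[{"xyz": [0, -2, 20], "roll": 0, "grip": 30}, {"xyz": [0, 0, 10], "roll": 0, "grip": 30}, {"xyz": [0, 0, 6], "roll": 0, "grip": 30}, {"xyz": [0, 0, 3], "roll": 0, "grip": 30}, {"xyz": [0, 0, 0], "roll": 0, "grip": 30}])

```text
time_s: 12.1
position: [0.4968, 0.0087, 0.0335]
tcp_rot: [[0.99, 0.141, -0.0], [0.141, -0.99, 0.0], [-0.0, -0.0, -1.0]]
force: [-0.0, -1.0, -2.3]
opening: 0.688
grasp_force: 30.0
```

Emit:
move_arm(increments=[{"xyz": [0, 0, 2], "roll": 0, "grip": 30}, {"xyz": [0, 0, 1], "roll": 0, "grip": 30}, {"xyz": [0, 0, 0], "roll": 0, "grip": 30}, {"xyz": [0, 0, 0], "roll": 0, "grip": 30}])

```text
time_s: 12.43
position: [0.4971, 0.0089, 0.0308]
tcp_rot: [[0.99, 0.141, 0.0], [0.141, -0.99, -0.0], [0.0, 0.0, -1.0]]
force: [-0.2, -0.5, -1.5]
opening: 0.688
grasp_force: 30.0
```

Emit:
move_arm(increments=[{"xyz": [0, 0, 1], "roll": 0, "grip": 30}, {"xyz": [0, 0, 0], "roll": 0, "grip": 30}, {"xyz": [0, 0, 0], "roll": 0, "grip": 75}, {"xyz": [0, 0, 0], "roll": 0, "grip": 80}, {"xyz": [0, 0, 0], "roll": 0, "grip": 90}])

```text
time_s: 12.85
position: [0.4971, 0.0088, 0.0297]
tcp_rot: [[0.99, 0.141, 0.0], [0.141, -0.99, -0.0], [0.0, 0.0, -1.0]]
force: [-0.1, -0.1, 0.3]
opening: 0.804
grasp_force: 0.0
```

Emit:
move_arm(increments=[{"xyz": [0, 0, 0], "roll": 0, "grip": 95}, {"xyz": [0, 0, 0], "roll": 0, "grip": 95}, {"xyz": [0, 0, 0], "roll": 0, "grip": 95}, {"xyz": [0, 0, -20], "roll": 0, "grip": 95}, {"xyz": [0, 0, -35], "roll": 0, "grip": 95}])

```text
time_s: 13.27
position: [0.4942, 0.0092, 0.0823]
tcp_rot: [[0.99, 0.141, -0.008], [0.141, -0.99, 0.002], [-0.008, -0.003, -1.0]]
force: [0.6, -0.2, 0.3]
opening: 0.946
grasp_force: 0.0
```

Emit:
move_arm(increments=[{"xyz": [0, 0, -40], "roll": 0, "grip": 95}, {"xyz": [-10, 0, -35], "roll": 0, "grip": 95}, {"xyz": [-35, 0, 0], "roll": 0, "grip": 95}, {"xyz": [-25, 0, 0], "roll": 0, "grip": 95}, {"xyz": [0, 0, 0], "roll": 0, "grip": 95}])

```text
time_s: 13.68
position: [0.4209, 0.0001, 0.1596]
tcp_rot: [[0.99, 0.141, -0.007], [0.141, -0.99, 0.002], [-0.007, -0.003, -1.0]]
force: [-0.5, 0.9, 0.2]
opening: 0.952
grasp_force: 0.0
```

Run:
```python
from h import *
im,W=wrist();save('w6',im)
s=bot.read_state();print(s['position'],s['time_s'],s['force'])
lines(im,W,{'plates':(.42,.58,-.06,.08,.027,.035),'blue':(.4,.6,-.06,.08,.03,.12),'green':(.4,.6,.16,.28,.08,.2)})
```

```text
[ 0.42437774 -0.00052533  0.15971495] 13.7333 [ 0.52521035 -0.39795161 -0.19029377]
plates 746 yaw 13.5 ends [0.4494 0.0006] [0.5438 0.0232] z [0.0292 0.0306 0.032 ] box [ 0.4469 -0.0264  0.0281] [0.5486 0.0404 0.0335]
blue 2782 yaw -81.3 ends [0.4929 0.0359] [ 0.5014 -0.0198] z [0.0591 0.0731 0.0766] box [ 0.4819 -0.0217  0.0505] [0.5124 0.0377 0.0784]
green 1886 yaw 4.5 ends [0.4961 0.1953] [0.5187 0.1971] z [0.1151 0.1373 0.1487] box [0.4928 0.1899 0.1084] [0.519  0.2421 0.1508]
```

View pics/w6.png

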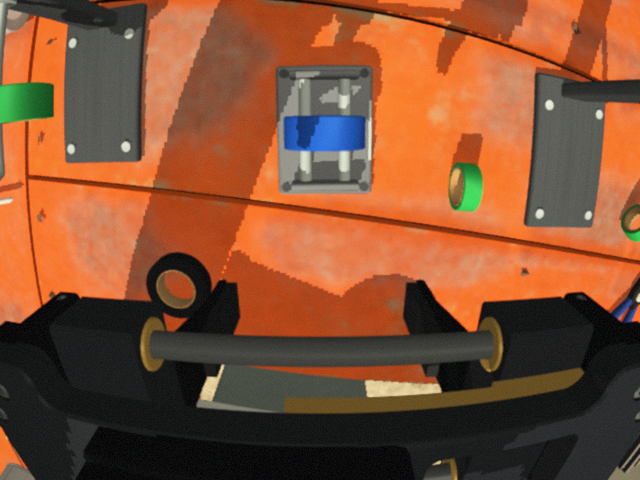

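The blue roll sits at (325,132), centred on the rollers with its top at 0.076 m. The green roll still hangs at (25,102), and the arm touches nothing.

```bash
python3 -c "
from rig import bot
print(bot.hand_in())"
```

```text
the job is handed in; nothing more can be done
None
```

The green roll hangs on the spare hook and the blue roll rests centred on the dispenser's rollers; I handed the job in at about 14 s of the 64 s allowed, and no verdict came back.

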